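# Swing the findings tray round its corner post

### The arm

A 7-joint arm with a two-finger parallel gripper is mounted at the origin on the work surface. World frame = base frame: x ahead of the robot, y to its left, z up, the work surface at z = 0. Lengths are in m, angles in rad, forces in N, time in s.
With the tool pointing down it reaches from about 0.4 to 0.85 m from the base axis. Payload 6.9 kg.
Tool frame: the origin (TCP) lies midway between the tips of the shut fingers; the grasp point (between the pads) lies 19 mm behind it (robot.grip_depth is the distance from the TCP to the grasp point, in m); z points along the fingers, y is the line along which they close (so a half turn about z gives the same grasp; the last joint's range is limited). The gripper opens to 85 mm and grips with 20 to 120 N. Pads are 22 mm wide; open, the fingers measure 114 mm over their backs; the gripper's body (76 mm by 85 mm) begins 54 mm behind the grasp point. The pads swing forward as they close: fully open they stand 13 mm farther back than shut.
Start: joints at [1.425, 0.507, -0.238, 1.5, 0.126, 1.149, -0.155], TCP at [0.156, -0.605, 0.231] pointing down, gripper open.
Joint ranges: [-3.08, 3.08], [-0.24, 2.05], [-1.43, 1.35], [0, 2.5], [-1.52, 4.66], [0.17, 1.96], [-2.89, 2.89]. Speed limits (rad/s): [2.39, 2.39, 3.14, 3.14, 3.14, 3.14, 3.14].

### API

Orientations are given as a 3x3 rotation matrix whose columns are the frame's x, y, z axes.
In Python, from bench import robot gives the robot as it stands.
- The arm moves only by the tool carry_out, never from a script. Its argument "increments" is a list of rows, each an object of numbers: "dx", "dy", "dz": the shift along the tool's x, y, z in m; "wx", "wy", "wz": the turn, a rotation vector about the tool's x, y, z in degrees; "grip": the opening in per cent of the stroke, from 0 (shut) to 100 (fully open). In form: [{"dx": .., "dy": .., "dz": .., "wx": .., "wy": .., "wz": .., "grip": ..}, ...]. A call has 1 to 12 rows; each row is the pose to reach, as a shift and turn from the pose commanded when the call began, along the tool's axes at that moment; what a row does not reach only later rows make up. A row lasts 1/12 s, in which the tool goes at most 41.7 mm and 7.16 degrees, less where a joint would pass 70% of its speed; a pose out of reach is approached as far as the arm can. A call with a gripper value outside its range is refused whole. The fingers move at their own pace and stop on an object; "force" is the grip in N (left out, the last holds). Time passes only in rows, so rows that repeat a pose let the fingers close. It gives the time, the measured TCP pose, the force, the opening and the grip force at its end, in the units of the state.
- robot.sense(): the state, without advancing time (a new reading comes with each control period).
- robot.camera(name): name is "side" or "top"; returns a dict with "frame" (420x560x3 uint8, red, green, blue), "depth" (420x560 float32, m along the optical axis (not along the pixel's ray), 0 where there is no reading), "fx", "fy", "cx", "cy" (pixels), "cam_to_world" (4x4, takes a point from camera to world coordinates). Camera axes: x right, y down, z forward; pixel columns grow to the right and rows downward; lengths in m; the calibration is good to about 2 mm. A picture is of the moment at which its call begins.
- robot.finish_job(): hands the job in; it is judged then, once.
The state is a dict: "time": time; "qpos": joint angles; "qd": joint speeds; "effort": joint torques, N m; "eef_pos": TCP position; "eef_rot": TCP orientation; "wrist_force": force on the tool from outside, world axes, zero at the start; "moment": the same for the moment, N m; "opening": finger opening in m; "gripper_force": force on a finger pad.
Only numpy, scipy, OpenCV 4.12 (cv2) and the standard library are available. Lean on these libraries where they do the work, as an engineer would, in place of code of your own. Each camera call takes 0.05 s, during which the arm holds its last target. There are 200 camera calls.

### The job

On the jeweller's bench, the green tray has one corner held on the steel post of the black board. Push its opposite corner round so that the tray swings a quarter turn about the post, counter-clockwise seen from above, and lies squarely inside the white outline on the board. Keep it flat on the board and on its post, and leave the red tray and the pot of files where they stand.

Things in the scene. Friction and masses are not known exactly. Their poses are not given: they have to be found in the camera images.
- board: Black board fixed to the bench, 8 mm thick, x -35 to 175, y -170 to 110 mm in its axes. Origin: on the axis of its fixed steel post (10 mm thick, top 54 mm above the bench), at bench height; z up. White outline for the tray's end place: 138 x 98 mm inside its lines, long sides along x, centre at x 52, y 32 mm.
- tray_center (a point): Green open tray, 130 (x) x 90 (y) x 35 mm high, 0.3 kg, loose on the board; point: its centre, half-way up. Walls 5, floor 4 mm. The post stands in a 13 mm hole in its corner, at x -52, y -32 mm from the point. Free corner: +x +y. Divider at x 0; +x half empty (58 x 80 mm), the other holds 3 loose brass discs. Starts with x about -90 deg from the board's x; ends parallel. Stays where left.
- red_tray: Bystander: red open-topped tray of the same size and shape, 130 (x) x 90 (y) x 35 mm, loose, standing on the bench away from the board. Origin: centre of its underside. Leave it alone.
- file_pot: Bystander: terracotta pot 84 mm across and 75 mm high with file handles rising to 130 mm, loose. Origin: centre of its underside. Leave it alone.
Mind the look-alikes: they are no part of the job. What is meant by the part that bears tray_center is not purple, and is the smaller of those in its own colour.

How it is judged:
At the end, for the whole second after the job is handed in: The green tray lies flat on the board, still on its post, its long side within 10 degrees of the white outline's long side and its centre within 15 mm of the outline's centre along each side; the red tray and the pot of files are where they stood (x of tray_center in the frame of board between 0.037 and 0.067 m and y of tray_center in the frame of board between 0.017 and 0.047 m and z of tray_center in the frame of board below 0.032 m and angle between the x axis of tray_center and the x axis of board, either way round below 0.175 rad and angle between tray_center's own z axis and vertical below 0.1 rad); the robot touches nothing.
It fails at once if the green tray is lifted by more than 20 mm (z of tray_center in the frame of board above 0.0455 m).
It fails at once if the green tray is tipped by more than 15 degrees (angle between tray_center's own z axis and vertical above 0.26 rad).
It fails at once if the red tray is moved by more than 20 mm (distance of red_tray from where it was at the start of the episode above 0.02 m).
It fails at once if the pot of files is moved by more than 20 mm or tipped (distance of file_pot from where it was at the start of the episode above 0.02 m or angle between file_pot's own z axis and vertical above 0.3 rad).
It also fails if it takes over 38 s, if anything falls off the work surface, if the arm or the gripper's body presses on something with over 40 N, if the wrist force passes 120 N, or if a joint passes its speed limit or range.

## Working session

There is one attempt and no reset: what is moved stays moved. The work goes in short steps, Python scripts to look and compute and a tool call to move; the robot and the scene stay as the last step left them, time stands still between calls to the robot, and variables do not carry over. Pictures are saved under pics/ and viewed, at most 10 in all, crops included, and the job is handed in when it is done.

Besides the shell and the picture viewer there is one more tool, called after "Call:" by a JSON object that holds its "api" and its "payload", one argument or row to a line. carry_out: Moves the arm, as the interface text tells. Its arguments: {"type":"object","properties":{"increments":{"type":"array"},"force":{"type":"number"}},"required":["increments"]}

```bash
mkdir -p pics
python3 - <<'E'
from bench import robot
import cv2,numpy as np
for n in("top","side"):
    c=robot.camera(n); cv2.imwrite(f"pics/{n}0.png",c["frame"][:,:,::-1]); np.savez(f"{n}0.npz",**c)
    print(n,c["fx"],c["cx"],c["cy"],np.round(c["cam_to_world"],3).tolist())
s=robot.sense();print(s["time"],s["eef_pos"],np.round(s["eef_rot"],3).tolist(),s["opening"])
E
```

```text
top 419.4148144578457 285.7816467052375 215.42554589474844 [[-0.027, -0.987, 0.16, 0.288], [-1.0, 0.028, 0.003, -0.012], [-0.008, -0.16, -0.987, 1.127], [0.0, 0.0, 0.0, 1.0]]
side 482.40351196903595 278.9842900643873 206.3200105990678 [[-0.99, -0.082, 0.113, 0.293], [-0.139, 0.465, -0.874, 1.179], [0.019, -0.881, -0.472, 0.702], [0.0, 0.0, 0.0, 1.0]]
0.1 [ 0.1555322  -0.60487803  0.23051171] [[0.968, 0.249, -0.0], [0.249, -0.968, 0.002], [-0.0, -0.002, -1.0]] 0.08525675468078675
```

View pics/top0.png

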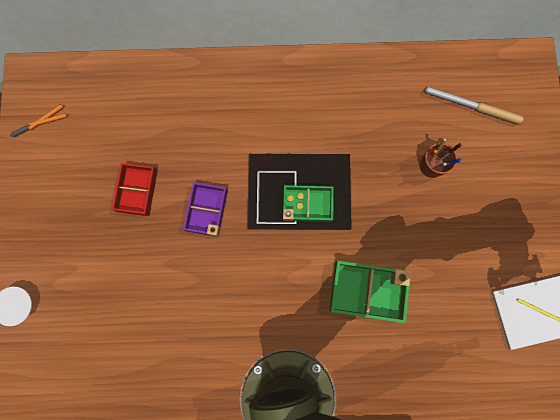

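View pics/side0.png

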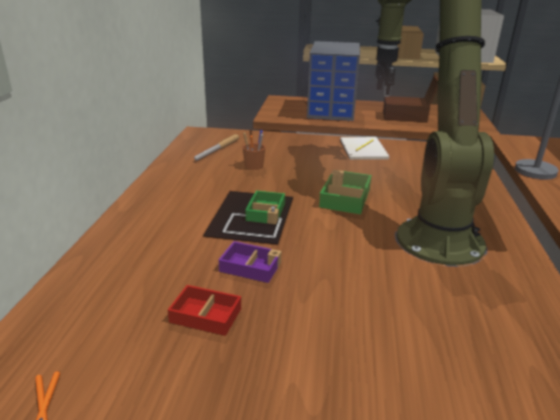

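The top view shows the small green tray at px (283–333, 185–221), with the post corner near (289, 213). The outline runs up and left of it at (257–297, 171–223). Board x is roughly world +x. The large green tray at (370, 290) and the purple tray are look-alikes. In the side view the tray sits flat at about (266, 207).

```bash
cat > h.py <<'E'
import cv2,numpy as np
def ray(c,px,z):
    px=np.atleast_2d(px).astype(float);T=c["cam_to_world"]
    d=np.c_[(px[:,0]-c["cx"])/c["fx"],(px[:,1]-c["cy"])/c["fy"],np.ones(len(px))]@T[:3,:3].T
    return (T[:3,3]+d*((z-T[2,3])/d[:,2])[:,None])
def big(m,box):
    k=np.zeros_like(m);x0,y0,x1,y1=box;k[y0:y1,x0:x1]=m[y0:y1,x0:x1]
    return max(cv2.findContours(k,cv2.RETR_EXTERNAL,cv2.CHAIN_APPROX_NONE)[0],key=cv2.contourArea)
def rect(c,cn,z):
    w=ray(c,cn[:,0,:],z)[:,:2]
    return cv2.minAreaRect((w*1000).astype(np.float32))
def masks(c):
    h=cv2.cvtColor(c["frame"],cv2.COLOR_RGB2HSV)
    return cv2.inRange(h,(45,90,40),(80,255,255)),cv2.inRange(h,(0,0,0),(180,255,45)),cv2.inRange(h,(0,0,150),(180,60,255))
E
python3 - <<'E'
from h import *
c=dict(np.load("top0.npz"));g,b,w=masks(c)
box=(240,145,360,240)
hull=lambda m:cv2.convexHull(big(m,box))
import cv2
print("tray",rect(c,big(g,box),.043)); r=rect(c,big(g,box),.043);print(cv2.boxPoints(r))
br=rect(c,hull(cv2.bitwise_or(b,cv2.bitwise_or(g,w))),.008);print("board",br,cv2.boxPoints(br))
cn=big(w,(250,165,300,228));ro=rect(c,cn,.008);print("outline",ro,cv2.boxPoints(ro))
print("post",ray(c,[[289,213]],.054))
# large green tray, depth height
T=c["cam_to_world"];cn=big(g,(325,250,420,330));d=c["depth"][cn[:,0,1],cn[:,0,0]]
print("large",np.round(cv2.boxPoints(rect(c,cn,.06))), "z of small tray wall",[ (T@np.array([(u-c['cx'])/c['fx']*c['depth'][v,u],(v-c['cy'])/c['fy']*c['depth'][v,u],c['depth'][v,u],1]))[:3].round(3) for u,v in((332,205),(320,187),(289,213),(289,209),(404,290),(370,264))])
cv2.imwrite("pics/crop.png",cv2.resize(c["frame"][145:240,240:360,::-1],None,fx=6,fy=6,interpolation=cv2.INTER_CUBIC))
E
```

```text
tray ((496.1144714355469, -67.37158203125), (131.70632934570312, 96.4914321899414), 87.4054183959961)
[[ 444.93713   -130.97322  ]
 [ 541.32965   -135.34125  ]
 [ 547.2918      -3.7699432]
 [ 450.8993       0.5980835]]
board ((536.8241577148438, -46.19854736328125), (277.17071533203125, 209.12103271484375), 88.297607421875) [[ 428.1927   -181.61646 ]
 [ 637.22144  -187.82901 ]
 [ 645.4556     89.21936 ]
 [ 436.42688    95.431915]]
outline ((522.4528198242188, 17.550525665283203), (104.49420166015625, 144.5637664794922), 88.31709289550781) [[448.66772  -32.55126 ]
 [593.16907  -36.796814]
 [596.2379    67.65231 ]
 [451.73657   71.897865]]
post [[ 0.46881434 -0.01675565  0.054     ]]
large [[ 185. -295.]
 [ 312. -317.]
 [ 344. -133.]
 [ 217. -111.]] z of small tray wall [array([ 0.489, -0.13 ,  0.043]), array([ 0.538, -0.101,  0.045]), array([ 0.468, -0.017,  0.057]), array([ 0.481, -0.017,  0.044]), array([ 0.264, -0.305,  0.036]), array([ 0.334, -0.229,  0.001])]
```

View pics/crop.png

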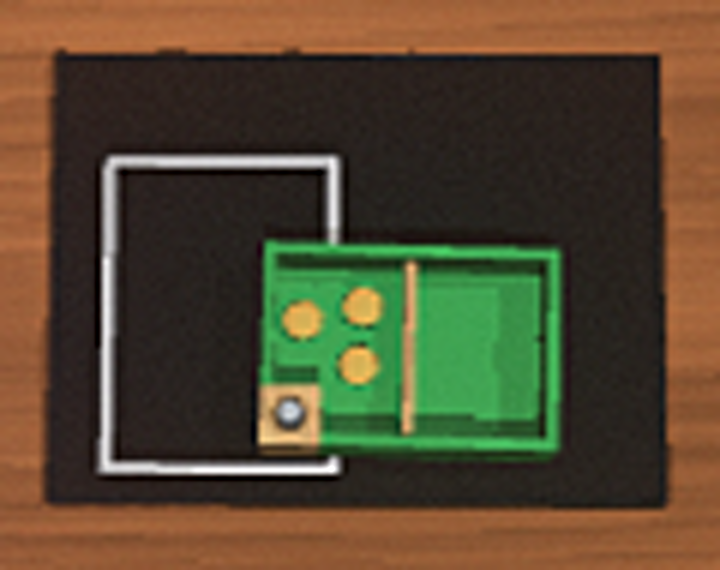

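The crop confirms the tray is square to the outline at about −91°, with the post in its lower-left corner. The outline and the board agree on the post at about (468.5, −15) mm and a board yaw of −1.7°. I'll move above the point behind the far end of the tray's −y wall, with the fingers shut and the tool turned square to the wall.

Call:
{"api": "carry_out", "payload": {
  "increments": [
    {"dx": 0.04,"dy": -0.04,"wz": 4,"grip": 0},
    {"dx": 0.08,"dy": -0.08,"wz": 8,"grip": 0},
    {"dx": 0.11,"dy": -0.12,"wz": 12,"grip": 0},
    {"dx": 0.14,"dy": -0.15,"wz": 17,"grip": 0},
    {"dx": 0.17,"dy": -0.18,"wz": 17,"grip": 0},
    {"dx": 0.2,"dy": -0.21,"wz": 17,"grip": 0},
    {"dx": 0.22,"dy": -0.24,"wz": 17,"grip": 0},
    {"dx": 0.25,"dy": -0.27,"wz": 17,"grip": 0},
    {"dx": 0.28,"dy": -0.3,"wz": 17,"grip": 0},
    {"dx": 0.3,"dy": -0.33,"wz": 17,"grip": 0},
    {"dx": 0.33,"dy": -0.36,"wz": 17,"grip": 0},
    {"dx": 0.35,"dy": -0.38,"wz": 17,"grip": 0}
  ]
}}

```text
invalid input
```

Call:
{"api": "carry_out", "payload": {
  "increments": [
    {"dx": 0.04,"dy": -0.04,"dz": 0,"wx": 0,"wy": 0,"wz": 4,"grip": 0},
    {"dx": 0.08,"dy": -0.08,"dz": 0,"wx": 0,"wy": 0,"wz": 8,"grip": 0},
    {"dx": 0.11,"dy": -0.12,"dz": 0,"wx": 0,"wy": 0,"wz": 12,"grip": 0},
    {"dx": 0.14,"dy": -0.15,"dz": 0,"wx": 0,"wy": 0,"wz": 17,"grip": 0},
    {"dx": 0.17,"dy": -0.18,"dz": 0,"wx": 0,"wy": 0,"wz": 17,"grip": 0},
    {"dx": 0.2,"dy": -0.21,"dz": 0,"wx": 0,"wy": 0,"wz": 17,"grip": 0},
    {"dx": 0.22,"dy": -0.24,"dz": 0,"wx": 0,"wy": 0,"wz": 17,"grip": 0},
    {"dx": 0.25,"dy": -0.27,"dz": 0,"wx": 0,"wy": 0,"wz": 17,"grip": 0},
    {"dx": 0.28,"dy": -0.3,"dz": 0,"wx": 0,"wy": 0,"wz": 17,"grip": 0},
    {"dx": 0.3,"dy": -0.33,"dz": 0,"wx": 0,"wy": 0,"wz": 17,"grip": 0},
    {"dx": 0.33,"dy": -0.36,"dz": 0,"wx": 0,"wy": 0,"wz": 17,"grip": 0},
    {"dx": 0.35,"dy": -0.38,"dz": 0,"wx": 0,"wy": 0,"wz": 17,"grip": 0}
  ],
  "force": 20
}}

```text
time: 1.1
eef_pos: [0.3918, -0.1629, 0.2313]
eef_rot: [[0.999, -0.045, -0.0], [-0.045, -0.999, -0.0], [-0.0, 0.0, -1.0]]
wrist_force: [0.6, -1.0, -0.5]
opening: 0.0
gripper_force: 0.0
```

Call:
{"api": "carry_out", "payload": {
  "increments": [
    {"dx": 0.01,"dy": -0.02,"dz": 0.0,"wx": 0,"wy": 0,"wz": 0,"grip": 0},
    {"dx": 0.018,"dy": -0.038,"dz": 0.02,"wx": 0,"wy": 0,"wz": 0,"grip": 0},
    {"dx": 0.018,"dy": -0.038,"dz": 0.05,"wx": 0,"wy": 0,"wz": 0,"grip": 0},
    {"dx": 0.018,"dy": -0.038,"dz": 0.08,"wx": 0,"wy": 0,"wz": 0,"grip": 0},
    {"dx": 0.018,"dy": -0.038,"dz": 0.11,"wx": 0,"wy": 0,"wz": 0,"grip": 0},
    {"dx": 0.018,"dy": -0.038,"dz": 0.14,"wx": 0,"wy": 0,"wz": 0,"grip": 0},
    {"dx": 0.018,"dy": -0.038,"dz": 0.165,"wx": 0,"wy": 0,"wz": 0,"grip": 0},
    {"dx": 0.018,"dy": -0.038,"dz": 0.185,"wx": 0,"wy": 0,"wz": 0,"grip": 0},
    {"dx": 0.018,"dy": -0.038,"dz": 0.2,"wx": 0,"wy": 0,"wz": 0,"grip": 0},
    {"dx": 0.018,"dy": -0.038,"dz": 0.21,"wx": 0,"wy": 0,"wz": 0,"grip": 0},
    {"dx": 0.018,"dy": -0.038,"dz": 0.21,"wx": 0,"wy": 0,"wz": 0,"grip": 0},
    {"dx": 0.018,"dy": -0.038,"dz": 0.21,"wx": 0,"wy": 0,"wz": 0,"grip": 0}
  ]
}}

```text
time: 2.1
eef_pos: [0.411, -0.1275, 0.0209]
eef_rot: [[0.999, -0.045, -0.002], [-0.045, -0.999, 0.0], [-0.002, -0.0, -1.0]]
wrist_force: [0.8, 0.3, 0.5]
opening: 0.0
gripper_force: 0.0
```

Run:
```python
from bench import robot
import cv2
c=robot.camera("side");cv2.imwrite("pics/s1.png",cv2.resize(c["frame"][150:270,180:340,::-1],None,fx=4,fy=4,interpolation=cv2.INTER_CUBIC))
s=robot.sense();print(s["eef_pos"],s["wrist_force"])
```

```text
[ 0.41143567 -0.12766343  0.02150012] [-0.51231503 -0.45760945  0.19627102]
```

View pics/s1.png

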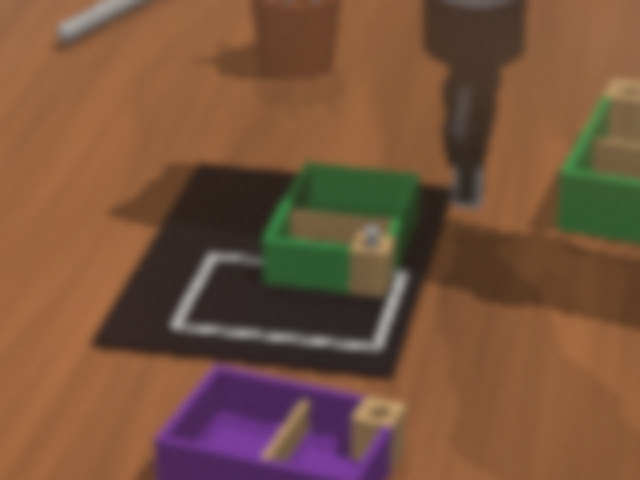

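The fingers stand low behind the far end of the tray's near wall, around crop (465, 190), clear of both green trays. Next I'll work out the arc rows.

```bash
cat > arc.py <<'E'
import numpy as np,sys
from bench import robot
def rows(ths,offs,r=97,post=(468.5,-15)):
    s=robot.sense();p=s["eef_pos"];R=s["eef_rot"];a=np.degrees(np.arctan2(R[1,0],R[0,0]))
    print(p.round(4),round(a,1),s["time"],s["wrist_force"].round(1) if hasattr(s["wrist_force"],"round") else s["wrist_force"])
    for t,o in zip(ths,offs):
        k=np.radians(t);u=np.array([np.cos(k),np.sin(k)]);v=np.array([-u[1],u[0]])
        w=(np.array(post)+r*u-o*v)/1000
        d=R.T@np.array([w[0]-p[0],w[1]-p[1],.021-p[2]])
        print(t,d.round(3),"wz",round(-(t+90-a)))
E
python3 -c "
from arc import *
rows([-92.6]*5+list(np.arange(-89.5,-71,3)),[48,42,36,30,26]+[24]*7)"
```

```text
[ 0.4114 -0.1277  0.0215] -2.6 2.15 [-0.5 -0.5  0.2]
-92.6 [ 0.004 -0.018  0.001] wz 0
-92.6 [ 0.01  -0.018  0.   ] wz 0
-92.6 [ 0.016 -0.018  0.   ] wz 0
-92.6 [ 0.022 -0.018  0.   ] wz 0
-92.6 [ 0.026 -0.018  0.   ] wz 0
-89.5 [ 0.033 -0.017  0.   ] wz -3
-86.5 [ 0.038 -0.016  0.   ] wz -6
-83.5 [ 0.044 -0.016  0.   ] wz -9
-80.5 [ 0.049 -0.015  0.   ] wz -12
-77.5 [ 0.054 -0.015  0.   ] wz -15
-74.5 [ 0.059 -0.015  0.   ] wz -18
-71.5 [ 0.064 -0.016  0.   ] wz -21
```

Call:
{"api": "carry_out", "payload": {
  "increments": [
    {"dx": 0.004,"dy": -0.018,"dz": 0,"wx": 0,"wy": 0,"wz": 0,"grip": 0},
    {"dx": 0.01,"dy": -0.018,"dz": 0,"wx": 0,"wy": 0,"wz": 0,"grip": 0},
    {"dx": 0.016,"dy": -0.018,"dz": 0,"wx": 0,"wy": 0,"wz": 0,"grip": 0},
    {"dx": 0.022,"dy": -0.018,"dz": 0,"wx": 0,"wy": 0,"wz": 0,"grip": 0},
    {"dx": 0.026,"dy": -0.018,"dz": 0,"wx": 0,"wy": 0,"wz": 0,"grip": 0},
    {"dx": 0.033,"dy": -0.017,"dz": 0,"wx": 0,"wy": 0,"wz": -3,"grip": 0},
    {"dx": 0.038,"dy": -0.016,"dz": 0,"wx": 0,"wy": 0,"wz": -6,"grip": 0},
    {"dx": 0.044,"dy": -0.016,"dz": 0,"wx": 0,"wy": 0,"wz": -9,"grip": 0},
    {"dx": 0.049,"dy": -0.015,"dz": 0,"wx": 0,"wy": 0,"wz": -12,"grip": 0},
    {"dx": 0.054,"dy": -0.015,"dz": 0,"wx": 0,"wy": 0,"wz": -15,"grip": 0},
    {"dx": 0.059,"dy": -0.015,"dz": 0,"wx": 0,"wy": 0,"wz": -18,"grip": 0},
    {"dx": 0.064,"dy": -0.016,"dz": 0,"wx": 0,"wy": 0,"wz": -21,"grip": 0}
  ]
}}

```text
time: 3.15
eef_pos: [0.4755, -0.1159, 0.0213]
eef_rot: [[0.948, 0.317, -0.002], [0.317, -0.948, -0.001], [-0.002, 0.0, -1.0]]
wrist_force: [-0.7, -0.8, -0.4]
opening: -0.0
gripper_force: 0.9
```

Run:
```python
from bench import robot
import cv2
from arc import *
from h import *
c=robot.camera("top");cv2.imwrite("pics/t2.png",cv2.resize(c["frame"][130:250,220:380,::-1],None,fx=4,fy=4,interpolation=cv2.INTER_CUBIC))
rows(np.arange(-71,-37,3),[24]*12)
```

```text
[ 0.477  -0.1157  0.0214] 18.7 3.2 [ 0.6 -1.   0.4]
-71 [ 0.001 -0.001  0.   ] wz 0
-68 [0.006 0.    0.   ] wz -3
-65 [0.011 0.001 0.   ] wz -6
-62 [0.016 0.002 0.   ] wz -9
-59 [0.021 0.002 0.   ] wz -12
-56 [0.027 0.002 0.   ] wz -15
-53 [0.032 0.002 0.   ] wz -18
-50 [0.037 0.001 0.   ] wz -21
-47 [0.042 0.    0.   ] wz -24
-44 [ 0.047 -0.001  0.   ] wz -27
-41 [ 0.052 -0.002  0.   ] wz -30
-38 [ 0.057 -0.004  0.   ] wz -33
```

View pics/t2.png

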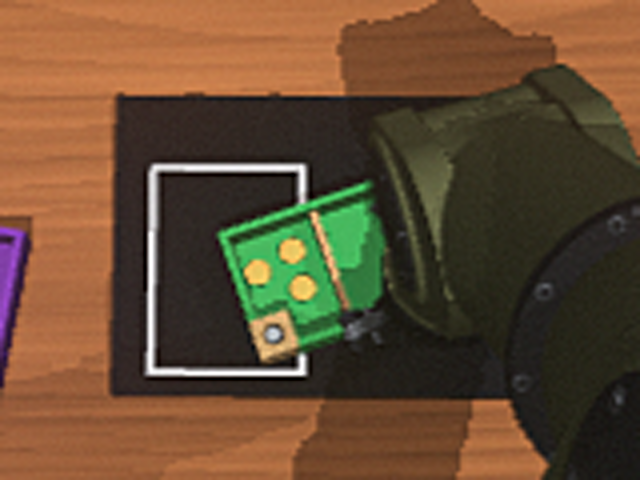

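The tray has swung about 18°, flat and on its post (crop (274, 333)), with the fingers on its wall at (365, 325). I'll carry on along the arc.

Call:
{"api": "carry_out", "payload": {
  "increments": [
    {"dx": 0.003,"dy": 0,"dz": 0,"wx": 0,"wy": 0,"wz": -1,"grip": 0},
    {"dx": 0.006,"dy": 0,"dz": 0,"wx": 0,"wy": 0,"wz": -3,"grip": 0},
    {"dx": 0.011,"dy": 0.001,"dz": 0,"wx": 0,"wy": 0,"wz": -6,"grip": 0},
    {"dx": 0.016,"dy": 0.002,"dz": 0,"wx": 0,"wy": 0,"wz": -9,"grip": 0},
    {"dx": 0.021,"dy": 0.002,"dz": 0,"wx": 0,"wy": 0,"wz": -12,"grip": 0},
    {"dx": 0.027,"dy": 0.002,"dz": 0,"wx": 0,"wy": 0,"wz": -15,"grip": 0},
    {"dx": 0.032,"dy": 0.002,"dz": 0,"wx": 0,"wy": 0,"wz": -18,"grip": 0},
    {"dx": 0.037,"dy": 0.001,"dz": 0,"wx": 0,"wy": 0,"wz": -21,"grip": 0},
    {"dx": 0.042,"dy": 0,"dz": 0,"wx": 0,"wy": 0,"wz": -24,"grip": 0},
    {"dx": 0.047,"dy": -0.001,"dz": 0,"wx": 0,"wy": 0,"wz": -27,"grip": 0},
    {"dx": 0.052,"dy": -0.002,"dz": 0,"wx": 0,"wy": 0,"wz": -30,"grip": 0},
    {"dx": 0.057,"dy": -0.004,"dz": 0,"wx": 0,"wy": 0,"wz": -33,"grip": 0}
  ]
}}

```text
time: 4.2
eef_pos: [0.5291, -0.0934, 0.0213]
eef_rot: [[0.622, 0.783, -0.0], [0.783, -0.622, -0.001], [-0.001, 0.0, -1.0]]
wrist_force: [-0.0, -1.6, -0.9]
opening: -0.0
gripper_force: 0.8
```

```bash
python3 -c "
from arc import *
rows(np.arange(-37,-7,2.5),[24]*12)"
```

```text
[ 0.5291 -0.0934  0.0213] 51.6 4.2 [-0.  -1.6 -0.9]
-37.0 [0.002 0.001 0.   ] wz -1
-34.5 [0.006 0.002 0.   ] wz -4
-32.0 [0.011 0.003 0.   ] wz -6
-29.5 [0.015 0.003 0.   ] wz -9
-27.0 [0.019 0.004 0.   ] wz -11
-24.5 [0.024 0.004 0.   ] wz -14
-22.0 [0.028 0.004 0.   ] wz -16
-19.5 [0.033 0.003 0.   ] wz -19
-17.0 [0.037 0.003 0.   ] wz -21
-14.5 [0.041 0.002 0.   ] wz -24
-12.0 [0.045 0.001 0.   ] wz -26
-9.5 [0.05 0.   0.  ] wz -29
```

Call:
{"api": "carry_out", "payload": {
  "increments": [
    {"dx": 0.002,"dy": 0.001,"dz": 0,"wx": 0,"wy": 0,"wz": -1,"grip": 0},
    {"dx": 0.006,"dy": 0.002,"dz": 0,"wx": 0,"wy": 0,"wz": -4,"grip": 0},
    {"dx": 0.011,"dy": 0.003,"dz": 0,"wx": 0,"wy": 0,"wz": -6,"grip": 0},
    {"dx": 0.015,"dy": 0.003,"dz": 0,"wx": 0,"wy": 0,"wz": -9,"grip": 0},
    {"dx": 0.019,"dy": 0.004,"dz": 0,"wx": 0,"wy": 0,"wz": -11,"grip": 0},
    {"dx": 0.024,"dy": 0.004,"dz": 0,"wx": 0,"wy": 0,"wz": -14,"grip": 0},
    {"dx": 0.028,"dy": 0.004,"dz": 0,"wx": 0,"wy": 0,"wz": -16,"grip": 0},
    {"dx": 0.033,"dy": 0.003,"dz": 0,"wx": 0,"wy": 0,"wz": -19,"grip": 0},
    {"dx": 0.037,"dy": 0.003,"dz": 0,"wx": 0,"wy": 0,"wz": -21,"grip": 0},
    {"dx": 0.041,"dy": 0.002,"dz": 0,"wx": 0,"wy": 0,"wz": -24,"grip": 0},
    {"dx": 0.045,"dy": 0.001,"dz": 0,"wx": 0,"wy": 0,"wz": -26,"grip": 0},
    {"dx": 0.047,"dy": 0.001,"dz": 0,"wx": 0,"wy": 0,"wz": -27,"grip": 0}
  ]
}}

```text
time: 5.2
eef_pos: [0.5593, -0.0559, 0.0213]
eef_rot: [[0.198, 0.98, 0.0], [0.98, -0.198, 0.001], [0.001, 0.0, -1.0]]
wrist_force: [-0.5, -1.2, 1.6]
opening: -0.0002
gripper_force: 0.9
```

Run:
```python
from bench import robot
import cv2
from arc import *
c=robot.camera("top");cv2.imwrite("pics/t3.png",cv2.resize(c["frame"][130:250,220:380,::-1],None,fx=4,fy=4,interpolation=cv2.INTER_CUBIC))
rows([-9,-7,-5,-3,-1.7],[24]*5)
```

```text
[ 0.5594 -0.0557  0.0213] 78.6 5.25 [ 0.1 -0.7 -0.3]
-9 [0.002 0.001 0.   ] wz -2
-7 [0.005 0.001 0.   ] wz -4
-5 [0.009 0.002 0.   ] wz -6
-3 [0.012 0.002 0.   ] wz -8
-1.7 [0.015 0.003 0.   ] wz -10
```

View pics/t3.png

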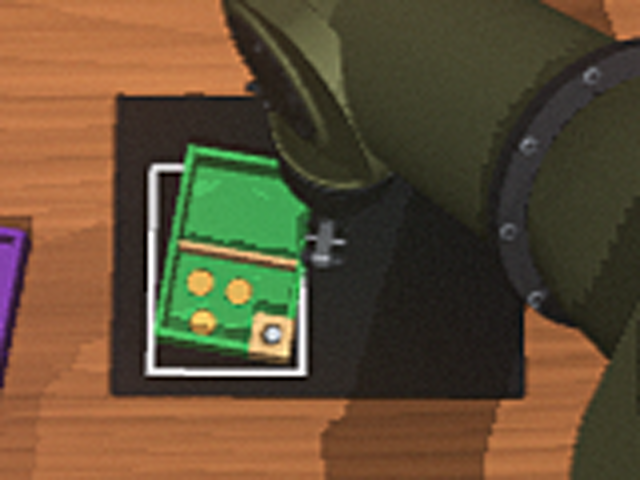

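About 8° remain: the left wall runs from (160, 335) to (190, 147), and the post is still in its hole at (272, 333). I'll finish the arc, pause, then back off.

Call:
{"api": "carry_out", "payload": {
  "increments": [
    {"dx": 0.002,"dy": 0.001,"dz": 0,"wx": 0,"wy": 0,"wz": -2,"grip": 0},
    {"dx": 0.005,"dy": 0.001,"dz": 0,"wx": 0,"wy": 0,"wz": -4,"grip": 0},
    {"dx": 0.009,"dy": 0.002,"dz": 0,"wx": 0,"wy": 0,"wz": -6,"grip": 0},
    {"dx": 0.012,"dy": 0.002,"dz": 0,"wx": 0,"wy": 0,"wz": -8,"grip": 0},
    {"dx": 0.015,"dy": 0.003,"dz": 0,"wx": 0,"wy": 0,"wz": -10,"grip": 0},
    {"dx": 0.015,"dy": 0.003,"dz": 0,"wx": 0,"wy": 0,"wz": -10,"grip": 0},
    {"dx": 0.015,"dy": 0.003,"dz": 0,"wx": 0,"wy": 0,"wz": -10,"grip": 0},
    {"dx": 0.005,"dy": 0.003,"dz": 0,"wx": 0,"wy": 0,"wz": -10,"grip": 0},
    {"dx": -0.02,"dy": 0.003,"dz": 0,"wx": 0,"wy": 0,"wz": -10,"grip": 0},
    {"dx": -0.055,"dy": 0.003,"dz": 0,"wx": 0,"wy": 0,"wz": -10,"grip": 0},
    {"dx": -0.09,"dy": 0.003,"dz": 0,"wx": 0,"wy": 0,"wz": -10,"grip": 0},
    {"dx": -0.11,"dy": 0.003,"dz": 0,"wx": 0,"wy": 0,"wz": -10,"grip": 0}
  ]
}}

```text
time: 6.25
eef_pos: [0.5379, -0.1703, 0.0208]
eef_rot: [[0.032, 0.999, -0.002], [0.999, -0.032, -0.003], [-0.003, -0.002, -1.0]]
wrist_force: [0.4, -0.2, -0.9]
opening: -0.0002
gripper_force: 0.0
```

Run:
```python
from bench import robot
from arc import *
from h import *
c=robot.camera("top");cv2.imwrite("pics/t4.png",cv2.resize(c["frame"][130:250,220:380,::-1],None,fx=4,fy=4,interpolation=cv2.INTER_CUBIC))
g,b,w=masks(c);r=rect(c,cv2.convexHull(big(g,(240,145,360,240))),.043);print(r)
rows([-1.7],[24])
```

```text
((520.4935913085938, 16.524227142333984), (90.67108154296875, 134.80508422851562), 88.3157730102539)
[ 0.5368 -0.1744  0.0203] 87.9 6.3 [-0.4 -3.5 -0.9]
-1.7 [ 0.133  0.023 -0.001] wz 0
```

View pics/t4.png

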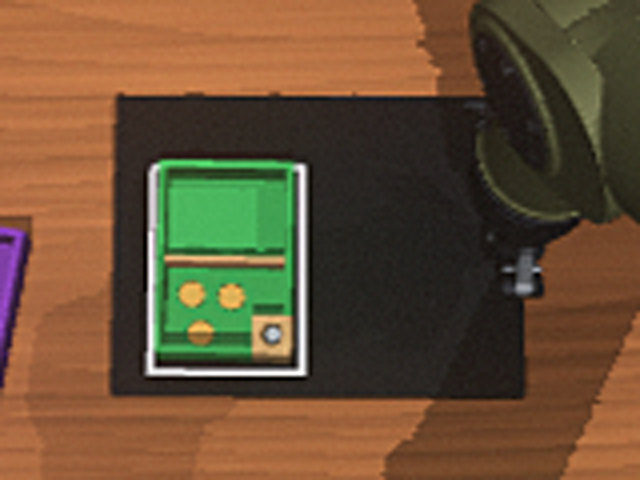

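The tray lies square inside the outline, with its angle matching to within 0.1° and its centre within about 2 mm. The fingers are clear at (522, 272). I'll lift a little, settle, and hand in.

Call:
{"api": "carry_out", "payload": {
  "increments": [
    {"dx": 0,"dy": 0,"dz": -0.01,"wx": 0,"wy": 0,"wz": 0,"grip": 0},
    {"dx": 0,"dy": 0,"dz": -0.03,"wx": 0,"wy": 0,"wz": 0,"grip": 0},
    {"dx": 0,"dy": 0,"dz": -0.05,"wx": 0,"wy": 0,"wz": 0,"grip": 0},
    {"dx": 0,"dy": 0,"dz": -0.06,"wx": 0,"wy": 0,"wz": 0,"grip": 0},
    {"dx": 0,"dy": 0,"dz": -0.06,"wx": 0,"wy": 0,"wz": 0,"grip": 0},
    {"dx": 0,"dy": 0,"dz": -0.06,"wx": 0,"wy": 0,"wz": 0,"grip": 0}
  ]
}}

```text
time: 6.8
eef_pos: [0.5401, -0.1646, 0.0817]
eef_rot: [[0.027, 1.0, 0.001], [1.0, -0.027, -0.0], [-0.0, 0.001, -1.0]]
wrist_force: [-0.7, -0.4, -0.5]
opening: 0.0003
gripper_force: 0.0
```

```bash
python3 -c "
from bench import robot
print(robot.sense()['eef_pos']);print(robot.finish_job())"
```

```text
[ 0.54008753 -0.16463976  0.08169955]
the job is handed in; nothing more can be done
None
```

The green tray was swung a quarter turn about its post and lies square inside the white outline (about 0.1° and 2 mm off in the last top view, before the final lift); I handed the job in at about 6.8 s, the hand-in returned no verdict, and the arm stayed well away from the red tray and the pot.

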